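# Clamp a seat pan in its bench fixture

## Robot

A 6-joint arm with a two-finger parallel gripper is mounted at the origin on the work surface. World frame = base frame: x ahead of the robot, y to its left, z up, the work surface at z = 0. Lengths are in m, angles in rad, forces in N, time in s.
With the tool pointing down it reaches from about 0.375 to 0.9 m from the base axis. Payload 3.1 kg.
Tool frame: the origin (TCP) lies midway between the tips of the shut fingers; the grasp point (between the pads) lies 19 mm behind it; z points along the fingers, y is the line along which they close (so a half turn about z gives the same grasp; the last joint's range is limited). The gripper opens to 87 mm and grips with 3 to 60 N. Pads are 19 mm wide; open, the fingers measure 117 mm over their backs; the gripper's body (75 mm by 190 mm) begins 51 mm behind the grasp point.
Start: joints at [1.05, 0.527, 1.433, -0, 1.181, -0.178], TCP at [0.21, 0.589, 0.223] pointing down, gripper open.
Joint ranges: [-3.08, 3.08], [-0.75, 2.2], [0.22, 2.44], [-1.43, 4.57], [0, 2.65], [-2.85, 2.85]. Speed limits (rad/s): [2.79, 2.79, 3.14, 3.14, 3.14, 3.14].

## Interface

Orientations are given as a unit quaternion [x, y, z, w].
In Python, from rig import robot gives the robot as it stands. The module is installed in compiled form; this text tells all that it offers.
- The arm moves only by the tool play_rows, never from a script. Its arguments are lists of equal length, an entry for each row: "gripper": the closure, from -1 (fully open) to 1 (shut); "delta_pos": the shift along the tool's x, y, z in cm, a list of three; "turn": the turn, a rotation vector about the tool's x, y, z in rad, a list of three. A call has 1 to 12 rows; each row is the pose to reach, as a shift and turn from the pose commanded when the call began, along the tool's axes at that moment; what a row does not reach only later rows make up. A row lasts 1/8 s, in which the tool goes at most 62.5 mm and 10.7 degrees, less where a joint would pass 70% of its speed; a pose out of reach is approached as far as the arm can. A call with a gripper value outside its range is refused whole. The fingers move at their own pace and stop on an object; "squeeze" is the grip in N (left out, the last holds). Time passes only in rows, so rows that repeat a pose let the fingers close. It gives the time, the measured TCP pose, the force, the opening and the grip force at its end, in the units of the state.
- robot.get_obs(): the state, without advancing time (a new reading comes with each control period).
- robot.camera(name): name is "scene" or "top" or "wrist"; returns a dict with "color" (420x560x3 uint8, red, green, blue), "vfov" (degrees; the focal length in pixels is half the picture's height over the tangent of half this angle, whatever the lens; pixels are square), "cx", "cy" (the principal point, pixels), "k1" (the pictures are not rectified: a ray, as slopes to the right and down, at radius r is drawn at 1 + k1 r^2 times it, then the intrinsics apply), "R" (3x3) and "t" (3): a world point X has camera coordinates R X + t. Camera axes: x right, y down, z forward; pixel columns grow to the right and rows downward; lengths in m; the calibration is good to about 2 mm. A picture is of the moment at which its call begins. There is no depth.
- robot.hand_in(): hands the job in; it is judged then, once.
The state is a dict: "time": time; "q": joint angles; "joint_velocities": joint speeds; "joint_torque": joint torques, N m; "position": TCP position; "tool_rot": TCP orientation; "ft_force": force on the tool from outside, world axes, zero at the start; "moment": the same for the moment, N m; "grip_width": finger opening in m; "grip_force": force on a finger pad.
Only numpy, scipy, OpenCV 4.12 (cv2) and the standard library are available. Lean on these libraries where they do the work, as an engineer would, in place of code of your own. Each camera call takes 0.05 s, during which the arm holds its last target. There are 200 camera calls.

## Task

Clamp the black seat pan in the bench fixture: swing the clamp knob's arm back to free the sliding jaw, slide the jaw gently so that it pushes the pan along the rails until the pan is square and flush between the fixed end stop and the jaw, then swing the arm forward as far as it goes to lock the jaw there. Leave the things around the fixture where they are.

Things in the scene. Friction and masses are not known exactly. Their poses are not given: they have to be found in the camera images.
- fixture: The bench fixture, fixed to the table: a green base plate 160 x 480 x 12 mm with two steel rails 10 mm high along its y axis (rail tops 22 mm above the table, rails at x = -35 and +35 mm). Its origin lies on the table surface; x across the rails (its -x side looks to the robot), y along the rails towards the fixed end stop, z up.
- stop_face (a point): Middle of the face of the fixed end stop, at rail-top height; at (0, 200, 22) mm in the fixture's frame. The stop is an upright steel plate 110 mm wide (x), from rail top to 82 mm above the table; its face looks to the fixture's -y.
- carriage (a joint): Travel of the sliding jaw (carriage) along the fixture's +y towards the stop, in m. At 0 the jaw face is at y = -90 mm in the fixture's frame; end of travel 0.14; with the pan held against the stop it reads 0.110. With the clamp free it slides against about 4 N of friction (plus up to about 6 N for the pan); locked, it holds against about 30 N.
- jaw_face (a point): Middle of the jaw's flat face, at rail-top height (22 mm above the table); y towards the stop. The steel jaw plate is 90 mm wide (x), 12 mm thick, its top 86 mm above the table. Behind it (-y) the carriage, an aluminium block 100 mm wide (x) with its top 72 mm above the table, reaches to 110 mm behind the jaw face.
- carriage_back (a point): Middle of the flat upright back of the carriage, 48 mm above the table, 110 mm behind (-y) the jaw face: the place to push the carriage towards the stop. Axes as the fixture's.
- clamp (a joint): Clamp knob angle q (rad), growing clockwise from above. 0 = fully free, 1.3 = fully tight (end stops); grips from about 0.7; free below 0.5, locked above 1.0; stays where left. The arm points along (-cos(q-1), sin(q-1)) in the fixture's x, y: at 1.0 straight to -x (the robot's side), lower = back, away from the stop, higher = forward, towards it. Takes 0.15 N m free, under 0.6 tightening.
- knob_axis (a point): Point on the clamp knob's vertical axis at the height of the arm's centre line, 92 mm above the table, 75 mm behind the jaw face. The black knob's hub is 44 mm in diameter, its top (with a small screw head) 104 mm above the table.
- lever_tip (a point): Centre of the ball at the end of the clamp knob's arm, 108 mm from the knob's axis, 92 mm above the table. The arm is a round black bar of 16 mm diameter with a 22 mm ball at the end; it is level, and its outer half overhangs the carriage's side.
- pan: The seat pan: a black moulded open shell lying mouth up on the rails, 180 mm long (y), 55 mm high, tapering from a 130 mm wide tail (-y end) to an 80 mm wide nose (+y end), walls 5 mm, about 0.5 kg. Origin at the centre of its underside, x across, y towards the nose, z up. The nose goes against the stop. Being a little off to one side does not matter.
- pan_nose (a point): Bottom middle of the flat nose end, 90 mm from the pan's origin along its +y.
- pan_tail (a point): Bottom middle of the flat tail end, 90 mm from the pan's origin along its -y; the jaw pushes here.
- stapler: Bystander: staple gun lying on its side, about 160 x 150 x 40 mm; origin under the middle of its aluminium magazine.
- bin: Bystander: blue bin 90 x 170 x 55 mm with black rods in it; origin at the centre of its underside.
- tape: Bystander: cardboard-brown roll 104 mm in diameter, 45 mm high; origin at the centre of its underside.
- tin: Bystander: steel tin 76 mm in diameter, 110 mm high; origin at the centre of its underside.
Mind the look-alikes: they are no part of the job. What is meant by the pan is not green or red, and is the smaller of those in its own colour.

How it is judged:
By the outcome, as a careful person would: the job done as asked, in the order asked, and still so for the second after the job is handed in, with the robot touching nothing.
It also fails if it takes over 62 s, if anything falls off the work surface, if the arm or the gripper's body presses on something with over 40 N, if the wrist force passes 120 N, or if a joint passes its speed limit or range.

## Working session

There is one attempt and no reset: what is moved stays moved. The work goes in short steps, Python scripts to look and compute and a tool call to move; the robot and the scene stay as the last step left them, time stands still between calls to the robot, and variables do not carry over. Pictures are saved under pics/ and viewed, at most 10 in all, crops included, and the job is handed in when it is done.

Besides the shell and the picture viewer there is one more tool, called after "Request:" as name(argument=value, ...) on one line, values as JSON. play_rows: Moves the arm, as the interface text tells. Its arguments: {"type":"object","properties":{"gripper":{"type":"array","items":{"type":"number"}},"delta_pos":{"type":"array","items":{"type":"array","items":{"type":"number"}}},"turn":{"type":"array","items":{"type":"array","items":{"type":"number"}}},"squeeze":{"type":"number"}},"required":["gripper","delta_pos","turn"]}

```bash
mkdir -p pics; cat > h.py <<'E'
import numpy as np, cv2
from rig import robot
def K(c):
    f=c["color"].shape[0]/2/np.tan(np.radians(c["vfov"])/2)
    return np.array([[f,0,c["cx"]],[0,f,c["cy"]],[0,0,1.]]),np.array([c["k1"],0,0,0,0.])
def ray(c,p):
    k,d=K(c); u=cv2.undistortPointsIter(np.array([[p]],float),k,d,None,None,(3,100,1e-12))[0,0]
    R=np.array(c["R"]);return -R.T@np.array(c["t"]),R.T@np.array([u[0],u[1],1])
def plane(c,p,z):
    o,d=ray(c,p);return o+d*(z-o[2])/d[2]
def proj(c,X):
    k,d=K(c);return cv2.projectPoints(np.array(X,float).reshape(-1,1,3),cv2.Rodrigues(np.array(c["R"]))[0],np.array(c["t"],float),k,d)[0][:,0]
def tri(a,b):
    (o1,d1),(o2,d2)=a,b
    s=np.linalg.lstsq(np.c_[d1,-d2],o2-o1,rcond=None)[0]
    p,q=o1+s[0]*d1,o2+s[1]*d2
    return (p+q)/2,np.linalg.norm(p-q)
def save(c,n): cv2.imwrite(f"pics/{n}.png",c["color"][:,:,::-1])
E
python3 - <<'E'
from h import *
import pickle
for n in("scene","top"):
    c=robot.camera(n);save(c,n+"0");pickle.dump(c,open(n+"0.pkl","wb"));print(n,-np.array(c["R"]).T@c["t"],c["vfov"],c["k1"])
o=robot.get_obs();print(o["position"],o["tool_rot"],o["grip_width"])
E
```

```text
scene [ 1.39916521 -0.03961569  1.23009656] 48.71126123109859 0.02622511495805448
top [ 0.40814133 -0.00806053  1.39396994] 49.419795954250915 -0.018638211449383903
[0.20971716 0.58804942 0.22166737] [ 1.70558961e-01  9.85346973e-01 -9.35309938e-04 -3.31281932e-04] 0.08715582619712185
```

View pics/scene0.png

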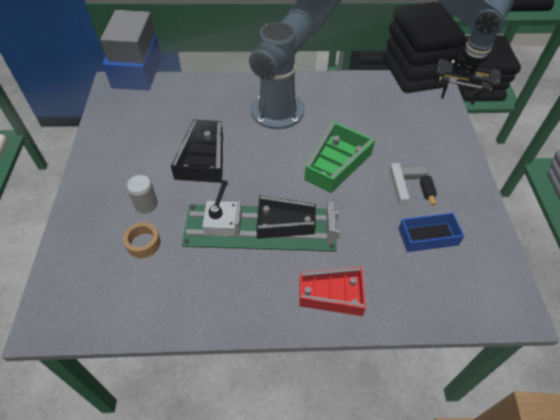

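View pics/top0.png

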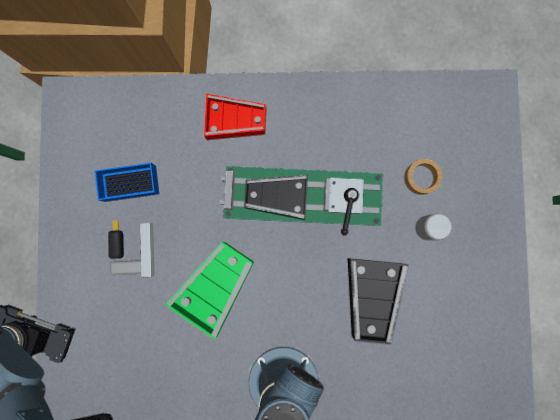

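The scene view shows the fixture centred near (262,225). In the top view its plate spans (223,167)-(382,226), with the stop at the left (+y), the knob at (351,196) and the ball at (345,232). The arm is a bit past straight, so the clamp is locked. The black pan is at (276,197), and the larger black one at (378,300) is the look-alike.

```bash
python3 - <<'E'
from h import *
import pickle
T=pickle.load(open("top0.pkl","rb"));S=pickle.load(open("scene0.pkl","rb"))
def green(c,box):
    h=cv2.cvtColor(c["color"],cv2.COLOR_RGB2HSV);m=cv2.inRange(h,(60,70,30),(95,255,140))
    mm=np.zeros_like(m);x0,y0,x1,y1=box;mm[y0:y1,x0:x1]=m[y0:y1,x0:x1];return mm
for n,c,b in(("T",T,(215,155,395,235)),("S",S,(175,195,345,258))):
    m=green(c,b);ys,xs=np.nonzero(m)
    P=np.array([plane(c,(x,y),.012)[:2] for x,y in zip(xs,ys)],np.float32)
    r=cv2.minAreaRect(P);print(n,len(P),r);bx=cv2.boxPoints(r);print(bx.round(4).tolist())
# enlarged crops
a=cv2.resize(T["color"][155:245,215:395],None,fx=4,fy=4,interpolation=cv2.INTER_CUBIC)
cv2.imwrite("pics/cropT.png",a[:,:,::-1])
a=cv2.resize(S["color"][175:260,175:345],None,fx=4,fy=4,interpolation=cv2.INTER_CUBIC)
cv2.imwrite("pics/cropS.png",a[:,:,::-1])
E
```

```text
T 3494 ((0.5584918260574341, -0.06749296188354492), (0.477598637342453, 0.159301295876503), 86.48025512695312)
[[0.4643000066280365, -0.3009999990463257], [0.6233000159263611, -0.310699999332428], [0.6527000069618225, 0.16599999368190765], [0.4936999976634979, 0.17569999396800995]]
S 2183 ((0.561681866645813, -0.06913089752197266), (0.47347623109817505, 0.15844453871250153), 86.49761199951172)
[[0.46810001134872437, -0.30059999227523804], [0.6262999773025513, -0.31029999256134033], [0.6552000045776367, 0.1623000055551529], [0.49709999561309814, 0.1720000058412552]]
```

View pics/cropT.png

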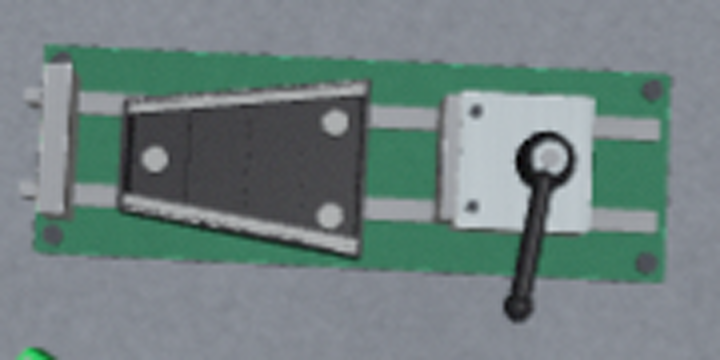

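View pics/cropS.png

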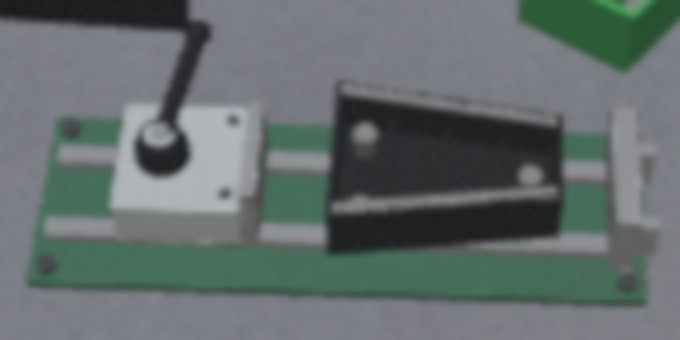

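The top crop puts the ball at full-picture (344.3,231.5) and the hub screw at (352.3,194.3). In the scene crop they are at (224.8,182.8) and (215,208.3). The pan is nearly square, with a gap to both the stop and the jaw.

```bash
cat >> h.py <<'E'
FO=np.array([.560,-.0683]);FY=np.array([np.cos(np.radians(86.49)),np.sin(np.radians(86.49))]);FX=np.array([FY[1],-FY[0]])
def tofix(p): d=np.array(p[:2])-FO; return np.r_[d@FX,d@FY]*1e3
def toworld(x,y): return FO+(x*FX+y*FY)/1e3
def move(target,yaw_y=None):
    "shift (cm, tool axes) and turn about tool z to reach a world target"
    from scipy.spatial.transform import Rotation as Ro
    o=robot.get_obs();R=Ro.from_quat(o["tool_rot"]).as_matrix();d=R.T@(np.array(target)-o["position"])*100
    w=None
    if yaw_y is not None:
        z=np.array([0,0,-1.]);y=np.r_[yaw_y,0];D=np.c_[np.cross(y,z),y,z];w=Ro.from_matrix(R.T@D).as_rotvec()
    return d.round(2),None if w is None else w.round(3)
E
python3 - <<'E'
from h import *
import pickle
T=pickle.load(open("top0.pkl","rb"));S=pickle.load(open("scene0.pkl","rb"))
for n,a,b in(("ball",(344.25,231.5),(224.75,182.75)),("hub",(352.25,194.25),(215,208.25))):
    X,e=tri(ray(T,a),ray(S,b));print(n,X.round(4),e.round(4),tofix(X).round(1), "top ray:",tofix(plane(T,a,.092 if n=="ball" else .104)).round(1),"scene ray:",tofix(plane(S,b,.092 if n=="ball" else .104)).round(1))
q=lambda x,y:(215+x/4,155+y/4)
for n,p,z in(("stopface",(72,140),.082),("jaw",(441,155),.086),("blockback",(594,165),.072),("tailR",(371,80),.077),("tailL",(360,257),.077),("noseR",(124,98),.077),("noseL",(119,212),.077)):
    print(n,tofix(plane(T,q(*p),z)).round(1))
for n,p in (("pre",(-85,-115)),):print(toworld(*p))
print(move([*toworld(-90,-60),.2],FY))
E
```

```text
ball [ 0.4445 -0.1795  0.0921] 0.0017 [-108.5 -118.1] top ray: [-108.4 -118.9] scene ray: [-108.5 -117.2]
hub [ 0.5502 -0.2039  0.0986] 0.0017 [  -1.5 -136. ] top ray: [  -2.1 -136.1] scene ray: [   2.5 -134.1]
stopface [ -3.2 205.7]
jaw [ -2.2 -61. ]
blockback [  -2.6 -173.6]
tailR [51.3 -8.7]
tailL [-77.9  -6.3]
noseR [ 29.8 170.2]
noseL [-53.4 169.4]
[ 0.46811883 -0.17788034]
(array([-48.07, -58.3 ,   2.26]), array([-0.002, -0.001, -0.282]))
```

Request:
play_rows(gripper=[1,1,1,1,1,1,1,1,1,1,1,1], delta_pos=[[-32,-15,0],[-32,-15,0],[-32,-15,0],[-32,-15,0],[-32,-15,0],[-32,-15,0],[-48,-58,2],[-48,-58,2],[-48,-58,2],[-48,-58,2],[-48,-58,2],[-48,-58,2]], turn=[[0,0,-0.28],[0,0,-0.28],[0,0,-0.28],[0,0,-0.28],[0,0,-0.28],[0,0,-0.28],[0,0,-0.28],[0,0,-0.28],[0,0,-0.28],[0,0,-0.28],[0,0,-0.28],[0,0,-0.28]], squeeze=10)

```text
time: 1.6
position: [0.4657, -0.0368, 0.206]
tool_rot: [0.031, 1.0, 0.0, 0.0]
ft_force: [1.2, -0.2, 0.0]
grip_width: 0.0002
grip_force: 0.0
```

```bash
cat > st.py <<'E'
import sys
from h import *
x,y,z=map(float,sys.argv[1:4]);o=robot.get_obs()
print(o["time"],tofix(o["position"]).round(1),o["position"].round(4) if hasattr(o["position"],"round") else o["position"],np.round(o["ft_force"],1),o["grip_width"])
print(move([*toworld(x,y),z/1e3],FY))
E
python3 st.py -79 -70 75
```

```text
1.6 [-96.   25.7] [ 0.4657 -0.0368  0.206 ] [ 1.2 -0.2  0. ] 0.0002489005345683164
(array([-1.72, -9.57, 13.1 ]), array([ 0.   ,  0.   , -0.002]))
```

Request:
play_rows(gripper=[1,1,1,1,1,1], delta_pos=[[-1.7,-6,2],[-1.7,-9.6,5],[-1.7,-9.6,9],[-1.7,-9.6,13.1],[-1.7,-9.6,13.1],[-1.7,-9.6,13.1]], turn=[[0,0,0],[0,0,0],[0,0,0],[0,0,0],[0,0,0],[0,0,0]])

```text
time: 2.35
position: [0.4775, -0.1318, 0.076]
tool_rot: [0.031, 1.0, -0.0, 0.0]
ft_force: [-0.7, -0.1, 0.9]
grip_width: 0.0006
grip_force: 0.0
```

```bash
python3 st.py -79 -178 75
```

```text
2.35 [-78.4 -68.5] [ 0.4775 -0.1318  0.076 ] [-0.7 -0.1  0.9] 0.0005757307858723277
(array([  0.04, -10.95,   0.1 ]), array([-0.   ,  0.001, -0.001]))
```

Request:
play_rows(gripper=[1,1,1,1,1,1,1,1,1,1,1,1], delta_pos=[[0,-1.5,0],[0,-2.5,0],[0,-3.2,0],[0,-3.9,0],[0,-4.6,0],[0,-5.3,0],[0,-6,0],[0,-6.7,0],[0,-7.4,0],[0,-8.1,0],[0,-8.6,0],[0,-9,0]], turn=[[0,0,0],[0,0,0],[0,0,0],[0,0,0],[0,0,0],[0,0,0],[0,0,0],[0,0,0],[0,0,0],[0,0,0],[0,0,0],[0,0,0]])

```text
time: 3.85
position: [0.4713, -0.2218, 0.0752]
tool_rot: [0.031, 1.0, 0.0, -0.0]
ft_force: [0.9, 2.3, -0.3]
grip_width: 0.0003
grip_force: 1.0
```

Request:
play_rows(gripper=[1,1,1,1], delta_pos=[[0,-0.6,0],[0,-1.2,0],[0,-1.8,0],[0,-1.8,0]], turn=[[0,0,0],[0,0,0],[0,0,0],[0,0,0]])

```text
time: 4.35
position: [0.4702, -0.2404, 0.0753]
tool_rot: [0.032, 1.0, -0.0, 0.0]
ft_force: [-0.1, 0.4, -0.6]
grip_width: 0.0006
grip_force: 0.3
```

```bash
python3 st.py -79 -178 75; python3 - <<'E'
from h import *
c=robot.camera("scene");save(c,"s1")
c2=robot.camera("top");a=[cv2.resize(v,None,fx=3,fy=3,interpolation=cv2.INTER_CUBIC) for v in (c["color"][150:255,175:345],c2["color"][155:250,215:385])]
cv2.imwrite("pics/v1.png",np.vstack(a)[:,:,::-1])
E
```

```text
4.35 [ -79.1 -177.3] [ 0.4702 -0.2404  0.0753] [-0.1  0.4 -0.6] 0.0005734814871205074
(array([-0.01, -0.07,  0.03]), array([-0.001,  0.   , -0.002]))
```

View pics/v1.png

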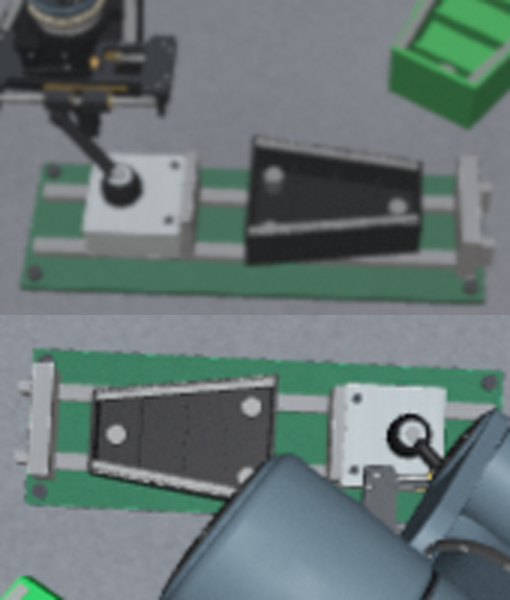

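The clamp arm is now swung back about 45° (crop hub (407,433), arm pointing down-right), so q is about 0.2. The carriage and pan haven't moved.

Request:
play_rows(gripper=[1,1,1,1,1,1,1,1,1,1], delta_pos=[[0,2,0],[0,2,-6],[0,2,-11.5],[-5,-1,-11.5],[-9.4,-2.5,-11.5],[-9.4,-2.5,-7],[-9.4,-2.5,-2],[-9.4,-2.5,1],[-9.4,-2.5,2.7],[-9.4,-2.5,2.7]], turn=[[0,0,0],[0,0,0],[0,0,0],[0,0,0],[0,0,0],[0,0,0],[0,0,0],[0,0,0],[0,0,0],[0,0,0]])

```text
time: 5.7
position: [0.5621, -0.2692, 0.0474]
tool_rot: [0.031, 1.0, 0.001, -0.001]
ft_force: [0.4, -0.1, 0.2]
grip_width: 0.0002
grip_force: 0.0
```

```bash
python3 st.py 15 -188 48
```

```text
5.7 [  14.4 -200.4] [ 0.5621 -0.2692  0.0474] [ 0.4 -0.1  0.2] 0.00016222460139098056
(array([-0.06,  1.24, -0.06]), array([ 0.001, -0.002, -0.001]))
```

Request:
play_rows(gripper=[1,1,1,1,1,1,1,1,1,1,1,1], delta_pos=[[0,0.4,0],[0,0.8,0],[0,1.2,0],[0,1.6,0],[0,2.0,0],[0,2.4,0],[0,2.8,0],[0,3.2,0],[0,3.6,0],[0,4.0,0],[0,4.4,0],[0,4.8,0]], turn=[[0,0,0],[0,0,0],[0,0,0],[0,0,0],[0,0,0],[0,0,0],[0,0,0],[0,0,0],[0,0,0],[0,0,0],[0,0,0],[0,0,0]])

```text
time: 7.2
position: [0.5656, -0.2222, 0.0483]
tool_rot: [0.031, 1.0, -0.0, 0.0]
ft_force: [-1.5, -4.2, 2.3]
grip_width: 0.0004
grip_force: 2.3
```

Request:
play_rows(gripper=[1,1,1,1,1,1,1,1], delta_pos=[[0,0.4,0],[0,0.8,0],[0,1.2,0],[0,1.5,0],[0,1.8,0],[0,2.1,0],[0,2.4,0],[0,2.7,0]], turn=[[0,0,0],[0,0,0],[0,0,0],[0,0,0],[0,0,0],[0,0,0],[0,0,0],[0,0,0]])

```text
time: 8.2
position: [0.5672, -0.1961, 0.0483]
tool_rot: [0.031, 1.0, -0.001, 0.0]
ft_force: [-1.9, -8.4, 2.3]
grip_width: 0.0005
grip_force: 4.3
```

```bash
python3 st.py 15 -105 48; python3 - <<'E'
from h import *
c=robot.camera("scene")
c2=robot.camera("top");a=[cv2.resize(v,None,fx=3,fy=3,interpolation=cv2.INTER_CUBIC) for v in (c["color"][150:255,175:345],c2["color"][155:250,215:385])]
cv2.imwrite("pics/v2.png",np.vstack(a)[:,:,::-1])
E
```

```text
8.2 [  15.  -127.2] [ 0.5672 -0.1961  0.0483] [-1.9 -8.4  2.3] 0.000499760212633854
(array([0.01, 2.22, 0.03]), array([-0.002,  0.   , -0.001]))
```

View pics/v2.png

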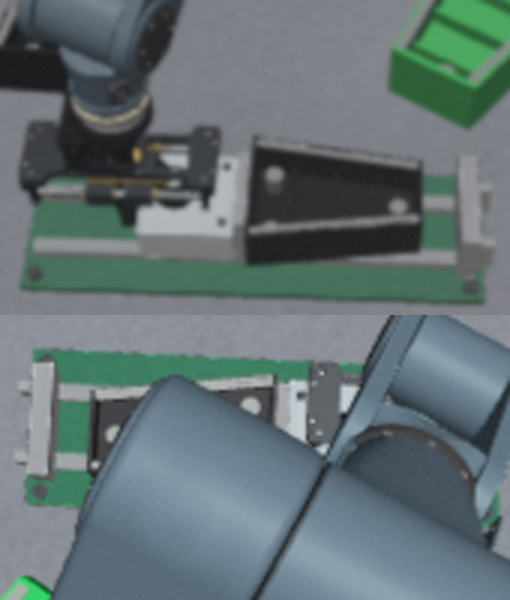

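The jaw has just reached the pan tail (crop (248,215)) and the force has risen to 8 N. About 25 to 30 mm remain between the nose and the stop.

Request:
play_rows(gripper=[1,1,1,1,1,1,1,1,1,1], delta_pos=[[0,0.2,0],[0,0.4,0],[0,0.6,0],[0,0.8,0],[0,1.0,0],[0,1.2,0],[0,1.4,0],[0,1.6,0],[0,1.8,0],[0,2.0,0]], turn=[[0,0,0],[0,0,0],[0,0,0],[0,0,0],[0,0,0],[0,0,0],[0,0,0],[0,0,0],[0,0,0],[0,0,0]])

```text
time: 9.55
position: [0.5684, -0.177, 0.0483]
tool_rot: [0.031, 1.0, -0.001, 0.0]
ft_force: [-2.1, -7.8, 2.7]
grip_width: 0.0005
grip_force: 4.5
```

Request:
play_rows(gripper=[1,1,1,1], delta_pos=[[0,0.1,0],[0,0.2,0],[0,0.3,0],[0,0.4,0]], turn=[[0,0,0],[0,0,0],[0,0,0],[0,0,0]])

```text
time: 10.05
position: [0.5687, -0.173, 0.0483]
tool_rot: [0.031, 1.0, -0.001, 0.0]
ft_force: [-3.1, -8.1, 3.1]
grip_width: 0.0005
grip_force: 4.4
```

```bash
python3 st.py 15 -105 48
```

```text
10.05 [  15.1 -104. ] [ 0.5687 -0.173   0.0483] [-3.1 -8.1  3.1] 0.0004852927906925588
(array([ 0.01, -0.1 ,  0.03]), array([-0.002,  0.   , -0.001]))
```

Not yet at the stop, so I'm continuing in small steps and watching the force.

Request:
play_rows(gripper=[1,1,1,1], delta_pos=[[0,0.1,0],[0,0.2,0],[0,0.3,0],[0,0.3,0]], turn=[[0,0,0],[0,0,0],[0,0,0],[0,0,0]])

```text
time: 10.55
position: [0.5688, -0.1698, 0.0483]
tool_rot: [0.031, 1.0, -0.001, 0.0]
ft_force: [-1.8, -8.0, 2.4]
grip_width: 0.0001
grip_force: 4.2
```

Request:
play_rows(gripper=[1,1,1], delta_pos=[[0,0.1,0],[0,0.2,0],[0,0.2,0]], turn=[[0,0,0],[0,0,0],[0,0,0]])

```text
time: 10.92
position: [0.569, -0.1678, 0.0484]
tool_rot: [0.031, 1.0, -0.001, 0.0]
ft_force: [-2.2, -7.8, 3.2]
grip_width: 0.0002
grip_force: 4.2
```

Request:
play_rows(gripper=[1,1,1], delta_pos=[[0,0.1,0],[0,0.2,0],[0,0.2,0]], turn=[[0,0,0],[0,0,0],[0,0,0]])

```text
time: 11.3
position: [0.5691, -0.1658, 0.0483]
tool_rot: [0.031, 1.0, -0.001, 0.0]
ft_force: [-2.2, -7.8, 2.1]
grip_width: 0.0003
grip_force: 4.2
```

```bash
python3 st.py 15 -100 48; python3 - <<'E'
from h import *
c=robot.camera("scene")
cv2.imwrite("pics/v3.png",cv2.resize(c["color"][175:260,210:350],None,fx=4,fy=4,interpolation=cv2.INTER_CUBIC)[:,:,::-1])
E
```

```text
11.3 [ 15.1 -96.8] [ 0.5691 -0.1658  0.0483] [-2.2 -7.8  2.1] 0.00030172147168889185
(array([ 0.01, -0.32,  0.03]), array([-0.002,  0.   , -0.001]))
```

View pics/v3.png

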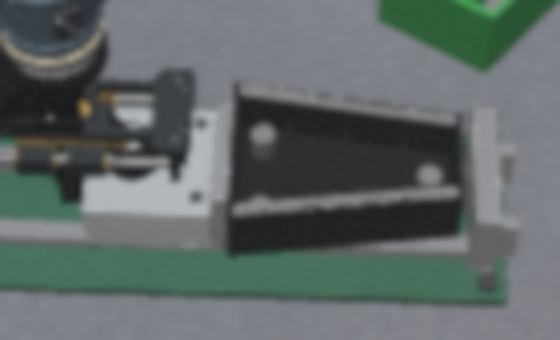

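A small gap remains between the nose (460,150) and the stop (470,150), around 5 mm.

Request:
play_rows(gripper=[1,1,1], delta_pos=[[0,0.1,0],[0,0.2,0],[0,0.2,0]], turn=[[0,0,0],[0,0,0],[0,0,0]])

```text
time: 11.72
position: [0.5692, -0.1638, 0.0483]
tool_rot: [0.031, 1.0, -0.001, 0.0]
ft_force: [-2.4, -7.8, 2.8]
grip_width: 0.0005
grip_force: 4.2
```

Request:
play_rows(gripper=[1,1,1], delta_pos=[[0,0.1,0],[0,0.2,0],[0,0.2,0]], turn=[[0,0,0],[0,0,0],[0,0,0]])

```text
time: 12.1
position: [0.5693, -0.1618, 0.0483]
tool_rot: [0.031, 1.0, -0.001, 0.0]
ft_force: [-2.3, -8.5, 2.9]
grip_width: 0.0007
grip_force: 4.2
```

Request:
play_rows(gripper=[1,1,1], delta_pos=[[0,0.1,0],[0,0.2,0],[0,0.2,0]], turn=[[0,0,0],[0,0,0],[0,0,0]])

```text
time: 12.48
position: [0.5695, -0.1598, 0.0483]
tool_rot: [0.031, 1.0, -0.001, 0.0]
ft_force: [-1.1, -7.6, 3.3]
grip_width: 0.0007
grip_force: 4.2
```

Request:
play_rows(gripper=[1,1], delta_pos=[[0,0.1,0],[0,0.1,0]], turn=[[0,0,0],[0,0,0]])

```text
time: 12.72
position: [0.5696, -0.1588, 0.0483]
tool_rot: [0.031, 1.0, -0.001, 0.0]
ft_force: [-1.4, -7.5, 3.1]
grip_width: 0.0007
grip_force: 4.2
```

```bash
python3 st.py 15 -90 48; python3 - <<'E'
from h import *
c=robot.camera("scene");w=robot.camera("wrist")
a=cv2.resize(c["color"][175:260,210:350],(560,340),interpolation=cv2.INTER_CUBIC);b=cv2.resize(w["color"],(347,260))
cv2.imwrite("pics/v4.png",np.vstack([a,np.pad(b,((0,0),(0,213),(0,0)))])[:,:,::-1])
E
```

```text
12.725 [ 15.1 -89.8] [ 0.5696 -0.1588  0.0483] [-1.4 -7.5  3.1] 0.0007198030289472063
(array([ 0.01, -0.02,  0.03]), array([-0.002,  0.   , -0.001]))
```

View pics/v4.png

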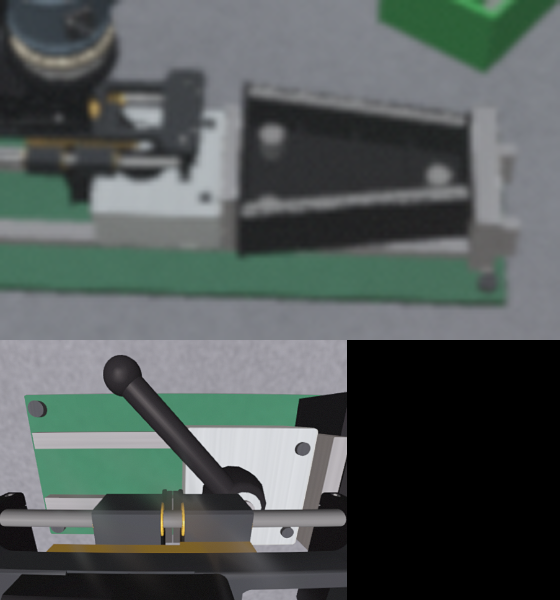

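The nose (470,150) is now almost at the stop, and the wrist view shows the lever still swung back.

Request:
play_rows(gripper=[1,1,1], delta_pos=[[0,0.1,0],[0,0.15,0],[0,0.15,0]], turn=[[0,0,0],[0,0,0],[0,0,0]])

```text
time: 13.2
position: [0.5696, -0.1586, 0.0483]
tool_rot: [0.031, 1.0, -0.002, 0.0]
ft_force: [-2.9, -11.8, 1.2]
grip_width: 0.0008
grip_force: 5.9
```

Request:
play_rows(gripper=[1,1], delta_pos=[[0,0.1,0],[0,0.1,0]], turn=[[0,0,0],[0,0,0]])

```text
time: 13.45
position: [0.5696, -0.1586, 0.0484]
tool_rot: [0.03, 1.0, -0.003, 0.0]
ft_force: [-4.0, -14.2, 2.7]
grip_width: 0.0006
grip_force: 7.2
```

Request:
play_rows(gripper=[1,1], delta_pos=[[0,0.1,0],[0,0.1,0]], turn=[[0,0,0],[0,0,0]])

```text
time: 13.7
position: [0.5696, -0.1585, 0.0484]
tool_rot: [0.03, 1.0, -0.003, 0.0]
ft_force: [-4.3, -17.4, 1.6]
grip_width: 0.0006
grip_force: 8.5
```

The pan is seated: motion has stopped and the force has risen to 17 N. I'm backing off now, then I'll re-measure the hub and ball.

Request:
play_rows(gripper=[1,1,1,1,1,1,1,1], delta_pos=[[0,-0.4,0],[0,-2.5,0],[0,-3,-5],[0,-4,-11],[0,-9,-15],[0,-15,-15],[0,-20,-15],[0,-20,-15]], turn=[[0,0,0],[0,0,0],[0,0,0],[0,0,0],[0,0,0],[0,0,0],[0,0,0],[0,0,0]])

```text
time: 14.7
position: [0.5564, -0.3576, 0.1975]
tool_rot: [0.034, 0.999, 0.0, 0.0]
ft_force: [1.2, 1.7, -0.2]
grip_width: 0.0005
grip_force: 0.0
```

```bash
python3 st.py 0 -200 200; python3 - <<'E'
from h import *
import pickle
c=robot.camera("scene");t=robot.camera("top");pickle.dump((c,t),open("p5.pkl","wb"))
a=[cv2.resize(v,(600,300),interpolation=cv2.INTER_CUBIC) for v in (c["color"][175:260,180:350],t["color"][155:240,215:385])]
cv2.imwrite("pics/v5.png",np.vstack(a)[:,:,::-1])
E
```

```text
14.7 [  14.2 -289. ] [ 0.5564 -0.3576  0.1975] [ 1.2  1.7 -0.2] 0.0005247286859692842
(array([ 1.47,  8.89, -0.25]), array([ 0.   ,  0.001, -0.006]))
```

View pics/v5.png

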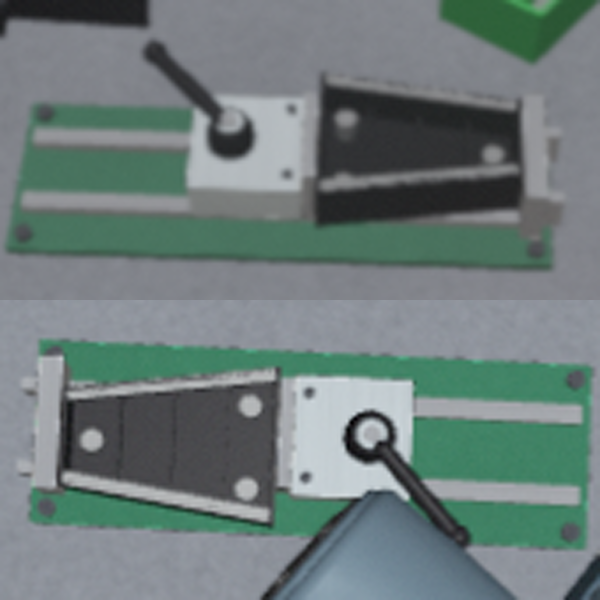

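In v5 the pan is flush between the stop and the jaw, with parallel edges in both views. The hub is at top-crop (371,435) and scene-crop (232,122). The ball is at (458,536) and (154,48).

```bash
python3 - <<'E'
from h import *
import pickle
c,t=pickle.load(open("p5.pkl","rb"));s=600/170
S=lambda x,y:(180+x/s,175+y/s);T=lambda x,y:(215+x/s,155+(y-300)/s)
X,e=tri(ray(t,T(371,435)),ray(c,S(232,122)));A=tofix(X);print(X,e,A)
X,e=tri(ray(t,T(458,536)),ray(c,S(154,48)));B=tofix(X);print(X,e,B)
d=B-A;print("q",1+np.arctan2(d[1],-d[0]),np.hypot(*d))
A=np.array([0,A[1]])
for q in(.2,.5,.8,1.1,1.3):
    f=q-1;D=np.array([-np.cos(f),np.sin(f)]);N=np.array([np.sin(f),np.cos(f)])
    h=8+9.5*abs(N[0])+15*N[1];print(q,(A+85*D-h*N).round(1))
print(move([*toworld(-41,A[1]-95),.075],FY))
E
```

```text
[ 0.55475321 -0.11184612  0.09525323] 0.0033051475851195214 [ -2.57093051 -43.78565708]
[ 0.47175194 -0.18128784  0.09609275] 0.0012878107261202634 [ -81.16509493 -118.17867912]
q 0.24205568382916387 108.21905751315275
0.2 [ -41.1 -122.4]
0.5 [ -62.3 -107.1]
0.8 [-78.4 -84.8]
1.1 [-87.  -59.1]
1.3 [-88.6 -42.7]
(array([ 5.51, 14.53, 12.26]), array([ 0.003, -0.002, -0.003]))
```

Request:
play_rows(gripper=[1,1,1,1,1,1,1], delta_pos=[[2,6,0],[4,11,0],[5.9,14.4,0],[5.9,14.4,5],[5.9,14.4,9],[5.9,14.4,12.2],[5.9,14.4,12.2]], turn=[[0,0,0],[0,0,0],[0,0,0],[0,0,0],[0,0,0],[0,0,0],[0,0,0]])

```text
time: 15.68
position: [0.5052, -0.2032, 0.0741]
tool_rot: [0.031, 1.0, 0.002, -0.003]
ft_force: [-0.4, 0.6, -0.2]
grip_width: 0.0002
grip_force: 0.0
```

```bash
python3 st.py -41 -122 75
```

```text
15.675 [ -46.4 -138. ] [ 0.5052 -0.2032  0.0741] [-0.4  0.6 -0.2] 0.0001625246629069735
(array([-0.54,  1.6 , -0.09]), array([ 0.004, -0.006,  0.   ]))
```

Request:
play_rows(gripper=[1,1,1,1,1,1,1,1,1,1,1,1], delta_pos=[[0.2,1.0,0],[0.6,1.8,0],[1.1,2.5,0],[1.6,3.1,0],[2.1,3.8,0],[2.7,4.5,0],[3.2,5.2,0],[3.5,5.8,0],[3.7,6.4,0],[3.9,7.0,0],[4.0,7.5,0],[4.1,7.9,0]], turn=[[0,0,0],[0,0,0],[0,0,0],[0,0,0],[0,0,0],[0,0,0],[0,0,0],[0,0,0],[0,0,0],[0,0,0],[0,0,0],[0,0,0]])

```text
time: 17.18
position: [0.4716, -0.1248, 0.0763]
tool_rot: [0.031, 1.0, -0.0, 0.0]
ft_force: [1.5, -3.9, -0.9]
grip_width: 0.0007
grip_force: 1.4
```

Request:
play_rows(gripper=[1,1,1,1], delta_pos=[[0,0.4,0],[0,0.8,0],[0,1.2,0],[0,1.2,0]], turn=[[0,0,0],[0,0,0],[0,0,0],[0,0,0]])

```text
time: 17.68
position: [0.4719, -0.1124, 0.0762]
tool_rot: [0.031, 1.0, 0.0, -0.0]
ft_force: [0.3, -2.1, 0.2]
grip_width: 0.0004
grip_force: 1.1
```

Request:
play_rows(gripper=[1,1,1], delta_pos=[[0,0.2,0],[0,0.4,0],[0,0.4,0]], turn=[[0,0,0],[0,0,0],[0,0,0]])

```text
time: 18.05
position: [0.4723, -0.1087, 0.0762]
tool_rot: [0.031, 1.0, 0.0, -0.0]
ft_force: [-0.1, -3.2, 0.9]
grip_width: 0.0004
grip_force: 1.6
```

Still turning, since the force is low. I'm continuing until it rises at the end stop.

Request:
play_rows(gripper=[1,1,1,1], delta_pos=[[0,0.2,0],[0,0.4,0],[0,0.6,0],[0,0.6,0]], turn=[[0,0,0],[0,0,0],[0,0,0],[0,0,0]])

```text
time: 18.55
position: [0.4732, -0.1029, 0.0763]
tool_rot: [0.031, 1.0, -0.0, 0.0]
ft_force: [1.8, -4.3, -1.1]
grip_width: 0.0004
grip_force: 1.6
```

Request:
play_rows(gripper=[1,1,1], delta_pos=[[0,0.2,0],[0,0.4,0],[0,0.4,0]], turn=[[0,0,0],[0,0,0],[0,0,0]])

```text
time: 18.92
position: [0.4737, -0.1019, 0.0764]
tool_rot: [0.03, 1.0, -0.003, 0.001]
ft_force: [-1.8, -16.2, -0.1]
grip_width: 0.0005
grip_force: 7.6
```

Request:
play_rows(gripper=[1,1,1], delta_pos=[[0,0.2,0],[0,0.3,0],[0,0.3,0]], turn=[[0,0,0],[0,0,0],[0,0,0]])

```text
time: 19.3
position: [0.4739, -0.1015, 0.0765]
tool_rot: [0.029, 1.0, -0.004, 0.001]
ft_force: [-5.3, -25.5, -1.6]
grip_width: 0.0005
grip_force: 12.7
```

The lever is at its end stop, with 25 N and no further motion. Now to back off and check.

Request:
play_rows(gripper=[1,1,1,1,1,1,1,1], delta_pos=[[0,-1,0],[0,-3,0],[0,-3,-6],[0,-3,-12],[0,-8,-15],[0,-14,-15],[0,-20,-15],[0,-20,-15]], turn=[[0,0,0],[0,0,0],[0,0,0],[0,0,0],[0,0,0],[0,0,0],[0,0,0],[0,0,0]])

```text
time: 20.3
position: [0.46, -0.298, 0.2256]
tool_rot: [0.034, 0.999, 0.001, -0.0]
ft_force: [-0.4, 0.2, 0.2]
grip_width: 0.0005
grip_force: 0.0
```

```bash
python3 - <<'E'
from h import *
import pickle
c=robot.camera("scene");t=robot.camera("top");pickle.dump((c,t),open("p6.pkl","wb"))
a=[cv2.resize(v,(600,300),interpolation=cv2.INTER_CUBIC) for v in (c["color"][175:260,180:350],t["color"][155:240,215:385])]
cv2.imwrite("pics/v6.png",np.vstack(a)[:,:,::-1])
E
```

```text
(no output)
```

View pics/v6.png

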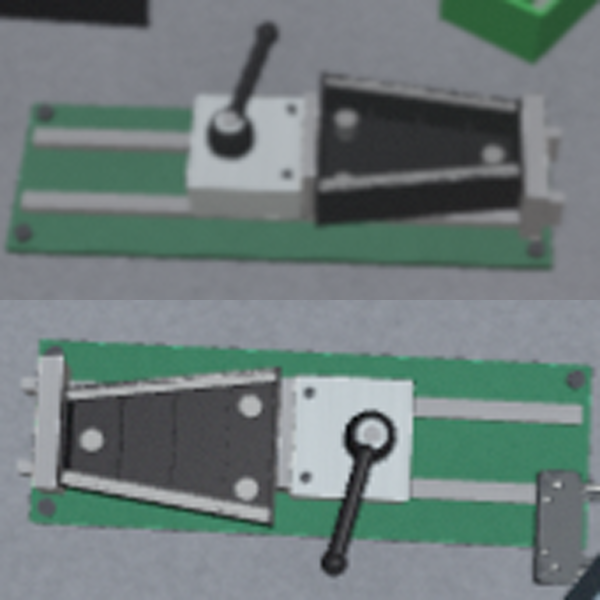

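The pan is still flush. The arm points forward, with hub (371,435) and ball (334,563) in the top crop, and (232,122) and (267,33) in the scene crop. One check of the angle before handing in.

```bash
python3 - <<'E'
from h import *
import pickle
c,t=pickle.load(open("p6.pkl","rb"));s=600/170
S=lambda x,y:(180+x/s,175+y/s);T=lambda x,y:(215+x/s,155+(y-300)/s)
A=tofix(tri(ray(t,T(371,435)),ray(c,S(232,122)))[0])
B=tofix(tri(ray(t,T(334,563)),ray(c,S(267,33)))[0]);d=B-A
print(A,B,"q",1+np.arctan2(d[1],-d[0]),np.hypot(*d))
E
```

```text
[ -2.57093051 -43.78565708] [-107.38069919  -19.51368167] q 1.2275696562730067 107.58353219831352
```

```bash
python3 -c "
from rig import robot
print(robot.hand_in())"
```

```text
the job is handed in; nothing more can be done
None
```

The job is handed in at about 20 s on the robot's clock: the pan looks flush between stop and jaw in both views, and the clamp arm is against its forward stop (about 1.23 rad by camera, past the 1.0 rad lock point), but the hand-in gave no verdict.

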